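# Start the balance's calibration with the key under its push-latch flap

## Task

The reference weight already stands on the balance's pan: start the calibration. Press down on the white flap's free edge so that it pops open, press the round key beneath it fully down (not the bar-shaped key), then push the flap shut and press it down again so that it latches and stays closed. Use only the fingertips: nothing is to be gripped or lifted, and the weights, the bottle and the wooden case must stay where they are.

Things in the scene. Friction and masses are not known exactly. Their poses are not given: they have to be found in the camera images.
- balance: grey bench balance fixed to the bench, 260 (x) x 240 (y) x 60 mm high to its deck; origin: centre of its underside; own x points away from the operator side. From -x to +x: a dark flat display, the white flap, the round steel pan (90 mm across, centred at own x = +68 mm, its top 70 mm above the bench) with a steel weight on it.
- flap_hinge (a point): middle of the flap's hinge axis, which is parallel to the balance's y and never moves; at own x = -75 mm of the balance, 69 mm above the bench, 9 mm above the deck. Axes as the balance's. Open, the flap's free edge is 57 mm above and 19 mm pan-ward of it, its outer face towards the display.
- flap_edge (a point): middle of the flap's free edge, outer face; moves with the flap: a white plate, 60 mm from hinge to free edge, 120 mm along the hinge, 5 mm thick, mid-plane through the hinge axis. Hinged at the edge next to the display, free edge towards the pan. Closed, it is level, its outer face 71.5 mm above the bench.
- flap (a joint): flap angle, rad: 0 latched, 1.25 open (stop), -0.08 pressed-in stop (free edge 5 mm down). Push-push latch: press the closed flap near its free edge (3 N moves it, 8 to 12 N is sure) to the stop, let go: it swings open in about 1 s. Open: push the outer face over, pan-ward and down (1-3 N), to the -0.08 stop, let go: it latches at 0. Pushed less, it springs back. It cannot be pulled open.
- round_key (a joint): travel of the round key in m: 0 up, 0.004 fully down; springs back when let go. Fully down takes about 4 N.
- round_key_top (a point): centre of the top of the round key (18 mm across, dark, in a small metal bezel); when up 63 mm above the bench, 3 mm above the deck. Beneath the closed flap, 42 mm pan-ward of the hinge axis, 30 mm to one side or the other of the flap's middle. The key recess spans 4 to 59 mm pan-ward of the hinge axis.
- bar_key (a joint): travel of the bar-shaped key in m, same motion and force as the round key; not to be pressed.
- bar_key_top (a point): centre of the top of the bar-shaped key (12 mm x 34 mm, the long side parallel to the hinge, dark, same bezel), same height, on the other side of the flap's middle, 60 mm from the round key.
- weight_mid (a point): half-way up the steel weight standing on the pan: 32 mm across, 47 mm high with a knob on top, about 200 g, loose. To be left alone.
- brass_weight_mid (a point): half-way up a brass weight of the same shape, standing loose on the bench beside the balance. To be left alone.
- bottle_mid (a point): half-way up an amber bottle, 60 mm across, 110 mm high, loose on the bench beside the balance. To be left alone.
- weight_case_mid (a point): centre of a wooden case, 110 x 90 x 50 mm high, loose on the bench on the balance's other side. To be left alone.
Mind the look-alikes: they are no part of the job. There is more than one size of the part that bears weight_mid; the job needs the largest.

How it is judged:
On the way, in this order (a step that is already met when the one before it is completed fails the run):
1. the flap has popped open (value of joint flap above 1.1 rad), for 0.1 s.
2. the round key is pressed down while the flap is open (value of joint round_key above 0.003 m and value of joint flap above 0.9 rad), for 0.05 s.
3. the flap is shut and latched, let go by the fingers (value of joint flap between -0.03 and 0.03 rad and contact force between the fingers and balance below 0.1 N), for 0.3 s.
At the end, for the whole second after the job is handed in: the flap is latched shut by itself (within 0.03 rad of closed), both keys are up, the weight stands on the pan within 10 mm of its start, the brass weight, bottle and case within 20 mm of theirs (value of joint flap between -0.03 and 0.03 rad and value of joint each of round_key, bar_key below 0.001 m and distance of weight_mid from where it was at the start of the episode below 0.01 m and angle between weight_mid's own z axis and vertical below 0.1 rad and distance of each of brass_weight_mid, bottle_mid, weight_case_mid from where it was at the start of the episode below 0.02 m); the robot touches nothing.
It fails at once if the bar-shaped key is pressed (value of joint bar_key above 0.002 m).
It fails at once if the weight on the pan is moved or lifted (distance of weight_mid from where it was at the start of the episode above 0.01 m).
It fails at once if the brass weight, the bottle or the case is moved or lifted (distance of any of brass_weight_mid, bottle_mid, weight_case_mid from where it was at the start of the episode above 0.02 m).
It also fails if it takes over 56 s, if anything falls off the work surface, if the arm or the gripper's body presses on something with over 40 N, if the wrist force passes 120 N, or if a joint passes its speed limit or range.

## Robot

A 7-joint arm with a two-finger parallel gripper is mounted at the origin on the work surface. World frame = base frame: x ahead of the robot, y to its left, z up, the work surface at z = 0. Lengths are in m, angles in rad, forces in N, time in s.
With the tool pointing down it reaches from about 0.425 to 0.875 m from the base axis. Payload 4.7 kg.
Tool frame: the origin (TCP) lies at the very end of the fingers, on their centre line; the grasp point (between the pads) lies 19 mm behind it (arm.grip_point_offset is the distance from the TCP to the grasp point, in m); y points along the fingers, z is the direction in which the jaws open and shut, and the axes are right-handed (so a half turn about y gives the same grasp; the last joint's range is limited). The gripper opens to 87 mm and grips with 3 to 60 N. Pads are 19 mm wide; open, the fingers measure 117 mm over their backs; the gripper's body (75 mm by 190 mm) begins 51 mm behind the grasp point.
Start: joints at [-1.303, 0.321, -0.07, 1.45, 0.023, 1.371, -0.057], TCP at [0.163, 0.629, 0.223] pointing down, gripper open.
Joint ranges: [-2.86, 2.86], [-0.3, 2.09], [-1.38, 1.24], [0.06, 2.45], [-1.56, 4.7], [0.09, 2.05], [-2.69, 2.69]. Speed limits (rad/s): [2.57, 2.57, 3.14, 3.14, 3.14, 3.14, 3.14].

## Interface

Orientations are given as a 3x3 rotation matrix whose columns are the frame's x, y, z axes.
In Python, from rig import monitor, viewer, arm gives the robot as it stands.
- The arm moves only by the shell command python3 -m pendant 'ROWS' [OPENING] [FORCE]. ROWS is JSON, a list of rows, each an object with "dp": the shift along the tool's x, y, z in m, a list of three; "turn": the turn, a rotation vector about the tool's x, y, z in degrees, a list of three. A call has exactly 5 rows; each row is the pose to reach, as a shift and turn from the pose commanded when the call began, along the tool's axes at that moment; what a row does not reach only later rows make up. A row lasts 1/10 s, in which the tool goes at most 50 mm and 8.59 degrees, less where a joint would pass 70% of its speed; a pose out of reach is approached as far as the arm can. A call with a gripper value outside its range is refused whole. OPENING is the opening in per cent of the stroke, from 0 (shut) to 100 (fully open), set as the call begins (- or left out, the last holds). The fingers move at their own pace and stop on an object; FORCE is the grip in N (left out, the last holds). Time passes only in rows, so rows that repeat a pose let the fingers close, or fill a call up. It gives the time, the measured TCP pose, the force and the opening at its end, in the units of the state.
- monitor.get_state(): the state, without advancing time (a new reading comes with each control period).
- viewer.get_image(name): name is "scene" or "top" or "wrist"; returns a dict with "image" (400x640x3 uint8, red, green, blue), "depth" (400x640 float32, m along the optical axis (not along the pixel's ray), 0 where there is no reading), "intrinsics" (3x3 intrinsics, pixels), "R" (3x3) and "t" (3): a world point X has camera coordinates R X + t. Camera axes: x right, y down, z forward; pixel columns grow to the right and rows downward; lengths in m; the calibration is good to about 2 mm. A picture is of the moment at which its call begins.
- arm.close_job(): hands the job in, once; it reports no verdict.
The state is a dict: "time_s": time; "joint_positions": joint angles; "qd": joint speeds; "effort": joint torques, N m; "position": TCP position; "tool_rot": TCP orientation; "force": force on the tool from outside, world axes, zero at the start; "torque": the same for the moment, N m; "grip_width": finger opening in m.
Only numpy, scipy, OpenCV 4.12 (cv2) and the standard library are available. Lean on these libraries where they do the work, as an engineer would, in place of code of your own. Each camera call takes 0.05 s, during which the arm holds its last target. There are 200 camera calls.

## Working session

There is one attempt and no reset: what is moved stays moved. The work goes in short steps, Python scripts to look and compute and a shell command to move; the robot and the scene stay as the last step left them, time stands still between calls to the robot, and variables do not carry over. Pictures are saved under pics/ and viewed, about 8 in all and at most 12, crops included, and the job is handed in when it is done.

```bash
mkdir -p pics; cat > h.py <<'E'
import numpy as np, cv2
from rig import monitor, viewer, arm
def snap(n,f,save=True):
    d=viewer.get_image(n); np.savez('pics/'+f+'.npz',**d)
    cv2.imwrite('pics/'+f+'.png',d['image'][:,:,::-1]); return d
def load(f): return np.load('pics/'+f+'.npz')
def px(d,u,v,z=None):
    K=d['intrinsics'];R=d['R'];t=d['t'];r=np.linalg.inv(K)@[u,v,1]
    if z is None:
        dd=d['depth'][int(v)-1:int(v)+2,int(u)-1:int(u)+2]; c=r*np.median(dd); return R.T@(c-t)
    w=R.T@r;o=-R.T@t; return o+w*(z-o[2])/w[2]
def proj(d,X):
    c=d['R']@np.array(X)+d['t'];p=d['intrinsics']@c;return p[:2]/p[2]
E
python3 - <<'E'
from h import *
s=monitor.get_state();print(s['time_s'],s['position'],s['tool_rot'],s['grip_width'])
a=snap('top','top0');b=snap('scene','sc0')
E
```

```text
0.0 [0.16311193 0.62861884 0.22144012] [[ 9.67974819e-01 -3.78558640e-04  2.51047020e-01]
 [-2.51047280e-01 -1.91084593e-03  9.67972940e-01]
 [ 1.13277656e-04 -9.99998103e-01 -1.94468686e-03]] 0.08699775615193622
```

View pics/top0.png

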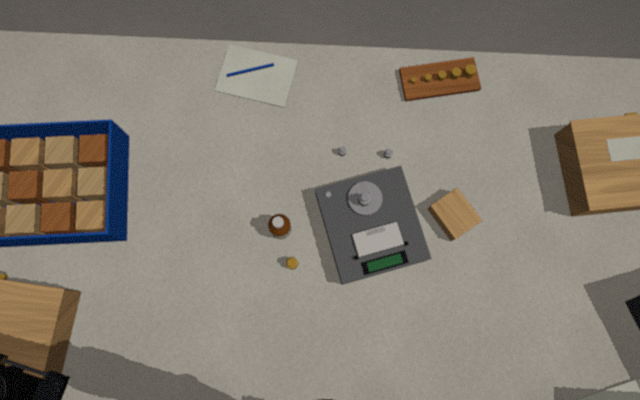

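View pics/sc0.png

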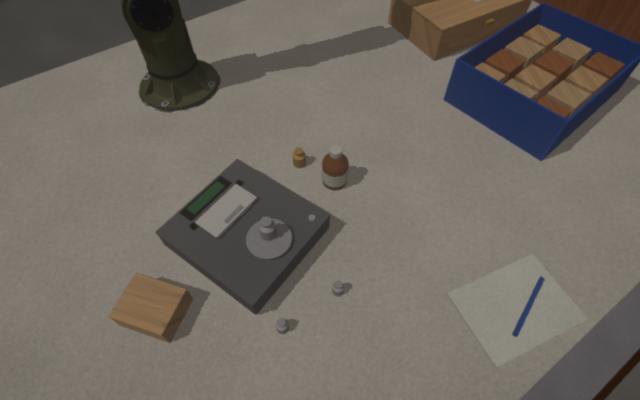

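The top view shows the balance around (373,225). The flap is at (352-405, 222-257), the pan at (365,198), the bottle at (279,225), the brass weight at (292,263) and the case at (455,213). Next is an enlarged crop for the corners.

```bash
python3 - <<'E'
from h import *
d=load('top0')
c=d['image'][160:290,310:440,::-1]
cv2.imwrite('pics/c1.png',cv2.resize(c,None,fx=4.6,fy=4.6,interpolation=cv2.INTER_CUBIC))
for n,u,v,z in [('A',402,168,.06),('B',317,190,.06),('C',341,283,.06),('D',429,260,.06),('pan',365,198,.07),('f1',352,238,.0715),('f2',399,222,.0715),('f3',405,241,.0715),('f4',358,257,.0715)]:
    print(n,px(d,u,v,z).round(4),px(d,u,v).round(4))
E
```

```text
A [ 0.7123 -0.166   0.06  ] [ 0.7126 -0.1661  0.0591]
B [0.6412 0.0583 0.06  ] [0.6411 0.0583 0.0605]
C [ 0.4005 -0.0141  0.06  ] [ 0.4036 -0.017   0.0017]
D [ 0.4698 -0.2385  0.06  ] [ 0.4759 -0.2514  0.0015]
pan [ 0.6233 -0.0684  0.07  ] [ 0.6128 -0.0642  0.1164]
f1 [ 0.5159 -0.0377  0.0715] [ 0.5177 -0.0385  0.0589]
f2 [ 0.5634 -0.1581  0.0715] [ 0.5655 -0.16    0.0595]
f3 [ 0.5145 -0.1741  0.0715] [ 0.5152 -0.1749  0.0669]
f4 [ 0.4677 -0.0546  0.0715] [ 0.4679 -0.0547  0.0698]
```

View pics/c1.png

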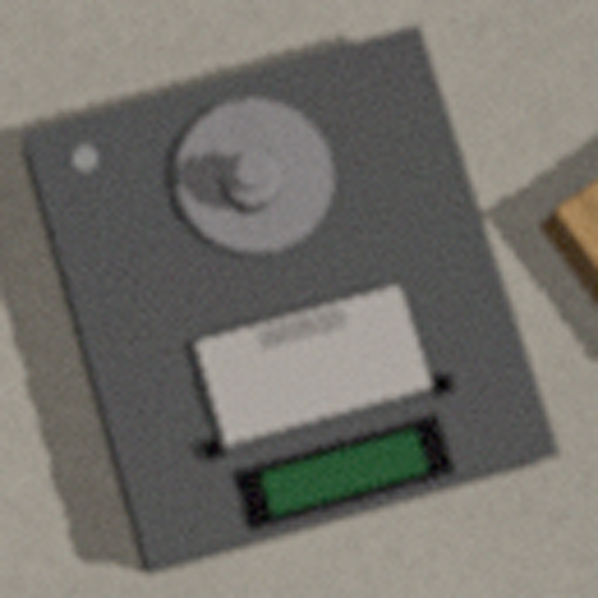

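The crop shows the flap corners at crop (192,340), (403,285), (435,390) and (222,450). The hinge blocks are next to the display, and a grip mark is near the free edge. I'll fit the balance pose from these.

```bash
cat >> h.py <<'E'
def W(P,b): # balance->world
    x,y,a=P;c,s=np.cos(a),np.sin(a);return np.array([x+c*b[0]-s*b[1],y+s*b[0]+c*b[1],b[2]])
E
python3 - <<'E'
from h import *
from scipy.optimize import least_squares
d=load('top0')
ob=[((420,28),(.13,-.12,.06)),((25,140),(.13,.12,.06)),((148,572),(-.13,.12,.06)),((555,455),(-.13,-.12,.06)),
((192,340),(-.015,.06,.0715)),((403,285),(-.015,-.06,.0715)),((435,390),(-.075,-.06,.0715)),((222,450),(-.075,.06,.0715)),((253,174),(.068,0,.07))]
pts=[(px(d,310-.4+c[0]/4.6,160-.4+c[1]/4.6,b[2]),b) for c,b in ob]
f=lambda P:np.concatenate([(W(P,b)-p)[:2] for p,b in pts])
r=least_squares(f,[.55,-.09,-.3]);P=r.x;print(P,np.degrees(P[2]));print((f(P)*1000).round(1).reshape(-1,2))
np.save('P.npy',P)
for n,b in dict(hinge=(-.075,0,.069),edge=(-.015,0,.0715),kL=(-.033,.03,.063),kR=(-.033,-.03,.063),weight=(.068,0,.09)).items(): print(n,W(P,b).round(4))
s=monitor.get_state();Rt=s['tool_rot'];
# tool axes in balance frame
c,sn=np.cos(P[2]),np.sin(P[2]);B=np.array([[c,-sn,0],[sn,c,0],[0,0,1]])
print((B.T@Rt).round(3)); print('bottle',px(d,279,222,.11),'brass',px(d,292,262,.047),'case',px(d,455,213,.05))
E
```

```text
[ 0.55850349 -0.0894187   0.31930052] 18.29457232456342
[[ 1.   0.4]
 [ 3.4  1.8]
 [-0.8 -0.1]
 [-1.  -2.5]
 [-2.  -1.6]
 [-1.2  2.3]
 [ 0.5  2.2]
 [ 1.9 -1.8]
 [-1.7 -0.8]]
hinge [ 0.4873 -0.113   0.069 ]
edge [ 0.5443 -0.0941  0.0715]
kL [ 0.5178 -0.0713  0.063 ]
kR [ 0.5366 -0.1283  0.063 ]
weight [ 0.6231 -0.0681  0.09  ]
[[ 0.84  -0.001  0.542]
 [-0.542 -0.001  0.84 ]
 [ 0.    -1.    -0.002]]
bottle [0.54227375 0.14967327 0.11      ] brass [0.44919206 0.11443205 0.047     ] case [ 0.59835836 -0.30924695  0.05      ]
```

```bash
cat >> h.py <<'E'
P=np.load('P.npy')
def go(*tg):
    """print dp (tool axes now) for balance-frame targets x-from-hinge,y,z"""
    s=monitor.get_state();c,sn=np.cos(P[2]),np.sin(P[2]);B=np.array([[c,-sn,0],[sn,c,0],[0,0,1]])
    Rb=B.T@s['tool_rot'];b=B.T@(s['position']-[P[0],P[1],0])+[.075,0,0]
    print('t',round(s['time_s'],2),'at',(b*1000).round(1),'q',np.round(s['joint_positions'],2),'F',np.round(B.T@s['force'],1));print(Rb.round(3))
    for t in tg: print(t,'dp',(Rb.T@(np.array(t)-b)).round(4))
E
python3 -m pendant '[{"dp":[0.044,0,-0.024],"turn":[0,-6.6,0]},{"dp":[0.088,0,-0.048],"turn":[0,-13.2,0]},{"dp":[0.132,0,-0.072],"turn":[0,-19.8,0]},{"dp":[0.176,0,-0.096],"turn":[0,-26.4,0]},{"dp":[0.22,0,-0.12],"turn":[0,-33,0]}]' 0
python3 -c "
from h import *
go((.06,.2,.2),(.05,0,.2))"
```

```text
time_s: 0.6
position: [0.3467, 0.4564, 0.2222]
tool_rot: [[0.947, -0.0, -0.321], [0.321, -0.0, 0.947], [-0.0, -1.0, -0.0]]
force: [0.7, -0.3, -0.7]
grip_width: 0.0548
t 0.6 at [ 45.2 584.7 222.2] q [-0.97  0.16  0.01  1.65 -0.    1.33  0.93] F [ 0.6 -0.5 -0.7]
[[ 1.    -0.    -0.008]
 [ 0.008 -0.     1.   ]
 [-0.    -1.    -0.   ]]
(0.06, 0.2, 0.2) dp [ 0.0118  0.0223 -0.3848]
(0.05, 0, 0.2) dp [ 3.000e-04  2.240e-02 -5.847e-01]
```

```bash

python3 -m pendant '[{"dp":[0.01,0,-0.049]},{"dp":[0.02,0,-0.098]},{"dp":[0.02,0,-0.147]},{"dp":[0.02,0,-0.196]},{"dp":[0.02,0,-0.245]}]' 0 | head -2
python3 -m pendant '[{"dp":[0,0,-0.049]},{"dp":[0,0,-0.098]},{"dp":[0,0,-0.147]},{"dp":[0,0,-0.196]},{"dp":[0,0,-0.245]}]' 0 | head -2
python3 -m pendant '[{"dp":[-0.003,0,-0.03]},{"dp":[-0.007,0,-0.06]},{"dp":[-0.01,0.02,-0.09]},{"dp":[-0.01,0.05,-0.09]},{"dp":[-0.01,0.05,-0.09]}]' 0
python3 -c "
from h import *
go((.05,0,.12),(.05,0,.08),(.05,0,.0715))
d=snap('wrist','w1');Rc,t=d['R'],d['t'];print('cam',-Rc.T@t)
for b in [(-.015,.06,.0715),(-.015,-.06,.0715),(-.075,0,.0715)]: print(proj(d,W(P,b)))"
```

```text
t 0.6 at [ 45.2 584.7 222.2] q [-0.97  0.16  0.01  1.65 -0.    1.33  0.93] F [ 0.6 -0.5 -0.7]
[[ 1.    -0.    -0.008]
 [ 0.008 -0.     1.   ]
 [-0.    -1.    -0.   ]]
(0.05, 0, 0.12) dp [ 3.000e-04  1.024e-01 -5.847e-01]
(0.05, 0, 0.08) dp [ 3.000e-04  1.424e-01 -5.847e-01]
(0.05, 0, 0.0715) dp [ 3.000e-04  1.509e-01 -5.847e-01]
cam [0.27544913 0.43234899 0.38407662]
[-243.14498726  197.45455053]
[-372.75352768  196.36725714]
[-340.89575942  131.26842546]invalid input at $[0]: expected keys dp, turn
invalid input at $[0]: expected keys dp, turn
invalid input at $[0]: expected keys dp, turn
```

View pics/w1.png

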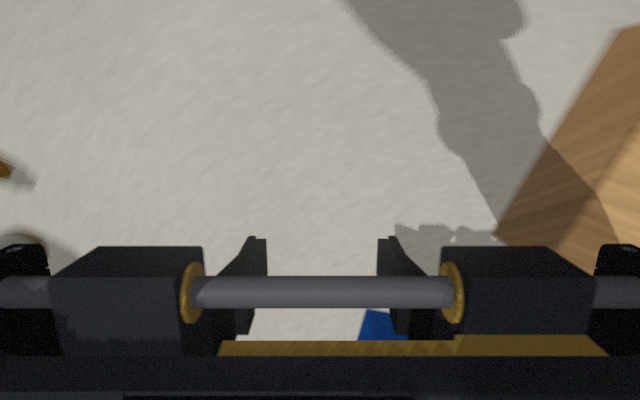

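The moves were refused because the "turn" key is required. The picture only shows the gripper above bare bench, with the fingers at about (250,280) and (395,280). I'll resend the rows.

```bash

python3 -m pendant '[{"dp":[0.01,0,-0.049],"turn":[0,0.5,0]},{"dp":[0.02,0,-0.098],"turn":[0,0.5,0]},{"dp":[0.02,0,-0.147],"turn":[0,0.5,0]},{"dp":[0.02,0,-0.196],"turn":[0,0.5,0]},{"dp":[0.02,0,-0.245],"turn":[0,0.5,0]}]' 0 | head -2
python3 -m pendant '[{"dp":[0,0,-0.049],"turn":[0,0,0]},{"dp":[0,0,-0.098],"turn":[0,0,0]},{"dp":[0,0,-0.147],"turn":[0,0,0]},{"dp":[0,0,-0.196],"turn":[0,0,0]},{"dp":[0,0,-0.245],"turn":[0,0,0]}]' 0 | head -2
python3 -m pendant '[{"dp":[-0.003,0,-0.03],"turn":[0,0,0]},{"dp":[-0.007,0,-0.06],"turn":[0,0,0]},{"dp":[-0.01,0.02,-0.09],"turn":[0,0,0]},{"dp":[-0.01,0.05,-0.09],"turn":[0,0,0]},{"dp":[-0.01,0.05,-0.09],"turn":[0,0,0]}]' 0
python3 -c "
from h import *
go((.05,0,.12),(.05,0,.08),(.05,0,.0715))
d=snap('wrist','w2');Rc,t=d['R'],d['t'];print('cam',-Rc.T@t)
for b in [(-.015,.06,.0715),(-.015,-.06,.0715),(-.075,0.06,.0715),(-.075,-.06,.0715)]: print(proj(d,W(P,b)))"
```

```text
time_s: 1.15
position: [0.4423, 0.2303, 0.2223]
time_s: 1.65
position: [0.5178, -0.0026, 0.2225]
time_s: 2.15
position: [0.5329, -0.09, 0.1687]
tool_rot: [[0.952, -0.008, -0.306], [0.306, -0.0, 0.952], [-0.008, -1.0, 0.002]]
force: [-0.8, 0.2, 0.1]
grip_width: 0.0005
t 2.15 at [ 50.6   7.5 168.7] q [-0.38  0.13  0.54  1.81 -0.07  1.23  2.06] F [-0.7  0.4  0.1]
[[ 1.    -0.007  0.008]
 [-0.008  0.002  1.   ]
 [-0.008 -1.     0.002]]
(0.05, 0, 0.12) dp [-0.0001  0.0487 -0.0076]
(0.05, 0, 0.08) dp [ 0.0002  0.0887 -0.0077]
(0.05, 0, 0.0715) dp [ 0.0002  0.0971 -0.0078]
cam [ 0.4625309  -0.1128933   0.33104781]
[388.37238874 214.97726781]
[234.7220187  216.19658731]
[391.9202442  137.18700193]
[228.688881   138.47441805]
```

View pics/w2.png

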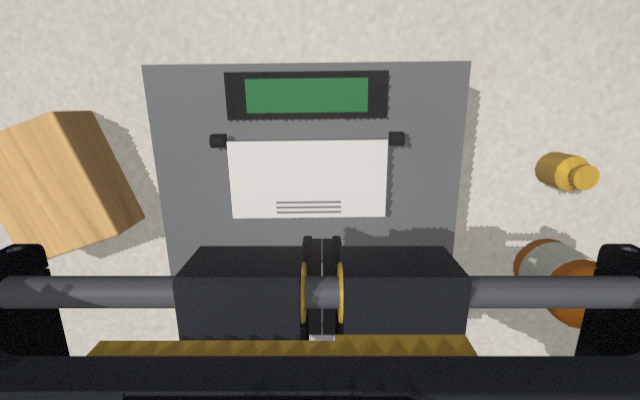

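The wrist view shows the flap corners at (227,141), (388,139), (387,216) and (233,218). My prediction is within about 2-3 px, so the pose holds. The closed fingertips are at about (322,240), so I'll descend now.

```bash

python3 -m pendant '[{"dp":[0,0.04,-0.0075],"turn":[0,0,-0.4]},{"dp":[0,0.08,-0.0075],"turn":[0,0,-0.4]},{"dp":[0.001,0.0925,-0.0075],"turn":[0,0,-0.4]},{"dp":[0.001,0.0945,-0.0075],"turn":[0,0,-0.4]},{"dp":[0.001,0.0945,-0.0075],"turn":[0,0,-0.4]}]' 0
python3 -c "
from h import *
go()"
```

```text
time_s: 2.7
position: [0.5406, -0.0959, 0.0797]
tool_rot: [[0.951, 0.009, -0.309], [0.309, 0.002, 0.951], [0.009, -1.0, -0.001]]
force: [0.1, 0.3, -0.6]
grip_width: 0.0003
t 2.7 at [56.  -0.5 79.7] q [-0.34  0.24  0.53  1.89 -0.14  1.04  2.13] F [ 0.2  0.2 -0.6]
[[ 1.     0.009  0.005]
 [-0.005 -0.001  1.   ]
 [ 0.009 -1.    -0.001]]
```

```bash

python3 -m pendant '[{"dp":[-0.004,0,0],"turn":[0,0,0]},{"dp":[-0.004,0,0],"turn":[0,0,0]},{"dp":[-0.004,0,0],"turn":[0,0,0]},{"dp":[-0.004,0,0],"turn":[0,0,0]},{"dp":[-0.004,0,0],"turn":[0,0,0]}]' 0 >/dev/null
python3 -c "
from h import *
go()"
```

```text
t 3.2 at [50.7 -0.6 78.3] q [-0.34  0.23  0.53  1.91 -0.14  1.03  2.14] F [ 0.4  0.1 -0. ]
[[ 1.     0.008  0.006]
 [-0.006 -0.     1.   ]
 [ 0.008 -1.    -0.   ]]
```

```bash

python3 -m pendant '[{"dp":[0,0.004,0],"turn":[0,0,0]},{"dp":[0,0.008,0],"turn":[0,0,0]},{"dp":[0,0.011,0],"turn":[0,0,0]},{"dp":[0,0.012,0],"turn":[0,0,0]},{"dp":[0,0.012,0],"turn":[0,0,0]}]' 0 >/dev/null
python3 -c "
from h import *
go()"
```

```text
t 3.7 at [51.  -0.7 67.8] q [-0.34  0.24  0.53  1.91 -0.15  1.02  2.14] F [-3.9  1.  14.6]
[[ 1.     0.008  0.006]
 [-0.006  0.001  1.   ]
 [ 0.008 -1.     0.001]]
```

```bash

python3 -m pendant '[{"dp":[0,-0.04,0],"turn":[0,0,0]},{"dp":[0,-0.08,0],"turn":[0,0,0]},{"dp":[0,-0.1,0],"turn":[0,0,0]},{"dp":[0,-0.1,0],"turn":[0,0,0]},{"dp":[0,-0.1,0],"turn":[0,0,0]}]' 0 >/dev/null
python3 -m pendant '[{"dp":[0.01,0,0],"turn":[0,0,2]},{"dp":[0.01,0,0],"turn":[0,0,4]},{"dp":[0.01,0,0],"turn":[0,0,6]},{"dp":[0.01,0,0],"turn":[0,0,8]},{"dp":[0.01,0,0],"turn":[0,0,10]}]' 0 >/dev/null
python3 -m pendant '[{"dp":[0,0,0],"turn":[0,0,0]},{"dp":[0,0,0],"turn":[0,0,0]},{"dp":[0,0,0],"turn":[0,0,0]},{"dp":[0,0,0],"turn":[0,0,0]},{"dp":[0,0,0],"turn":[0,0,0]}]' 0 >/dev/null
python3 -c "
from h import *
go()
d=snap('wrist','w3')
e=snap('scene','sc3'); t=snap('top','top3')
im=np.vstack([d['image'],cv2.resize(np.hstack([e['image'][150:300,140:300],t['image'][165:285,312:440].copy().repeat(1,0)[:,:]] if 0 else [cv2.resize(e['image'][160:300,150:310],(320,280)),cv2.resize(t['image'][195:285,330:433],(320,280))]),(640,200 if 0 else 200))])
cv2.imwrite('pics/m3.png',im[:,:,::-1])
for y in(.03,-.03): print(y,proj(d,W(P,(-.033,y,.063))),proj(e,W(P,(-.033,y,.063))))
"
```

```text
t 5.2 at [ 59.6  -0.7 166.3] q [-0.37  0.29  0.54  1.66 -0.07  1.38  2.07] F [ 0.1 -0.5 -0.8]
[[ 0.986 -0.166  0.006]
 [-0.006  0.001  1.   ]
 [-0.166 -0.986  0.   ]]
0.03 [359.99805198 199.75929765] [242.17969791 202.57565648]
-0.03 [284.41386654 200.164238  ] [221.92884206 222.29968772]
```

View pics/m3.png

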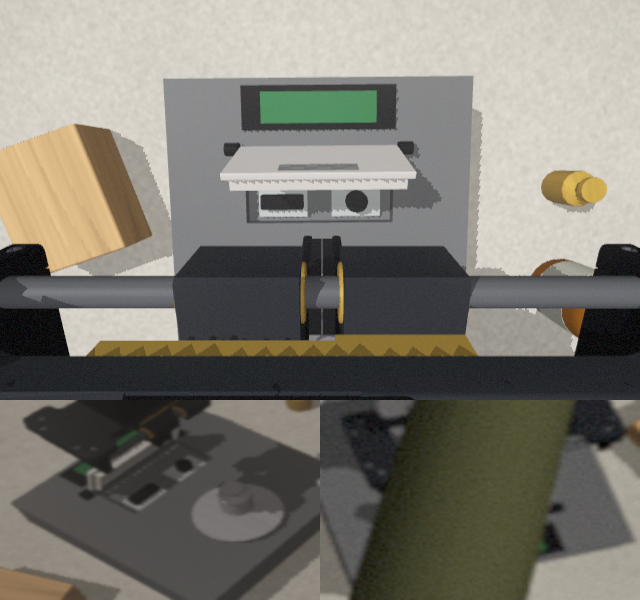

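The flap is open. The round key is at wrist pixel (356,201), the +y side. The prediction for that side was (360,200), so y is about 27 mm. The bar key is at (282,202). The hand is tilted pan-ward, clear of the flap.

```bash

python3 -c "
from h import *
go((.038,.0275,.14),(.038,.0275,.075))
s=snap('wrist','w3b');K=s['intrinsics'];print(K[0,0]); print(px(s,356,201,.063),W(P,(-.033,.03,.063)))
b=px(s,356,201,.063)-[P[0],P[1],0];c,n=np.cos(P[2]),np.sin(P[2]);print('key x-from-hinge,y',c*b[0]+n*b[1]+.075,-n*b[0]+c*b[1])
b=px(s,282,202,.063)-[P[0],P[1],0];print('bar',c*b[0]+n*b[1]+.075,-n*b[0]+c*b[1])"
```

```text
t 5.35 at [ 59.8  -0.7 166.3] q [-0.37  0.29  0.54  1.66 -0.07  1.38  2.07] F [ 0.2 -0.4 -0.2]
[[ 0.986 -0.166  0.006]
 [-0.006  0.001  1.   ]
 [-0.166 -0.986  0.   ]]
(0.038, 0.0275, 0.14) dp [-0.0173  0.0296  0.028 ]
(0.038, 0.0275, 0.075) dp [-0.0065  0.0937  0.028 ]
348.80735112321327
[ 0.51985355 -0.07388211  0.063     ] [ 0.5177544  -0.07129383  0.063     ]
key x-from-hinge,y 0.04318058894636079 0.026883615028023534
bar 0.043680283450287766 -0.031902224470804055
```

```bash

python3 -m pendant '[{"dp":[0,0.01,0.028],"turn":[0,0,0]},{"dp":[0,0.05,0.028],"turn":[0,0,0]},{"dp":[-0.003,0.08,0.028],"turn":[0,0,0]},{"dp":[-0.0055,0.0905,0.028],"turn":[0,0,0]},{"dp":[-0.0055,0.0905,0.028],"turn":[0,0,0]}]' 0 >/dev/null
python3 -m pendant '[{"dp":[0,0,0],"turn":[0,0,0]},{"dp":[0,0,0],"turn":[0,0,0]},{"dp":[0,0,0],"turn":[0,0,0]},{"dp":[0,0,0],"turn":[0,0,0]},{"dp":[0,0,0],"turn":[0,0,0]}]' 0 >/dev/null
python3 -c "
from h import *
go((.039,.0275,.075),(.039,.0275,.067),(.039,.0275,.061),(.039,.0275,.0595))
d=snap('wrist','w4');e=snap('scene','sc4')
im=np.vstack([d['image'][100:300,160:480],cv2.resize(e['image'][170:270,170:330],(320,200))])
cv2.imwrite('pics/m4.png',cv2.resize(im,None,fx=1.5,fy=1.5)[:,:,::-1])"
```

```text
t 6.4 at [39.9 27.4 78.2] q [-0.39  0.31  0.52  1.82 -0.09  1.2   2.04] F [ 0.3 -0.5  0.5]
[[ 0.986 -0.166  0.006]
 [-0.006  0.001  1.   ]
 [-0.166 -0.986 -0.   ]]
(0.039, 0.0275, 0.075) dp [-0.0003  0.0033  0.0001]
(0.039, 0.0275, 0.067) dp [0.001  0.0112 0.0001]
(0.039, 0.0275, 0.061) dp [0.002  0.0171 0.0001]
(0.039, 0.0275, 0.0595) dp [0.0022 0.0186 0.0001]
```

View pics/m4.png

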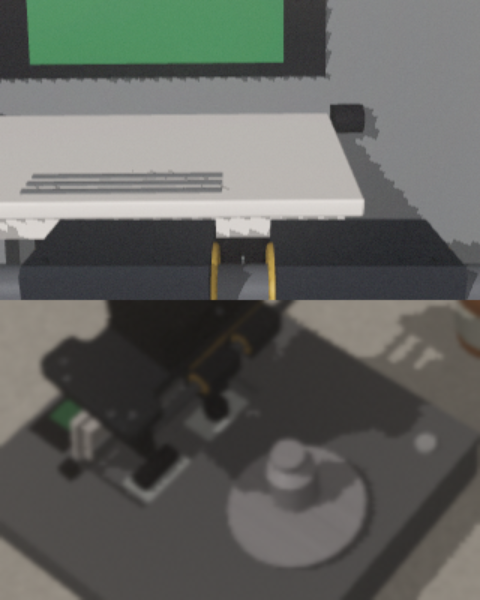

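The scene crop shows the fingertips hovering over the round key at about (215,405). The bar key at (155,465) and the open flap are both clear. Now I'll press in steps.

```bash

python3 -m pendant '[{"dp":[0.0005,0.006,0],"turn":[0,0,0]},{"dp":[0.001,0.011,0],"turn":[0,0,0]},{"dp":[0.002,0.015,0],"turn":[0,0,0]},{"dp":[0.002,0.017,0],"turn":[0,0,0]},{"dp":[0.002,0.017,0],"turn":[0,0,0]}]' 0 >/dev/null
python3 -c "
from h import *
go()"
```

```text
t 7.0 at [38.4 27.6 60.8] q [-0.39  0.33  0.52  1.84 -0.1   1.17  2.05] F [-1.1  0.5  3.8]
[[ 0.986 -0.167  0.006]
 [-0.006  0.001  1.   ]
 [-0.167 -0.986  0.   ]]
```

```bash

python3 -m pendant '[{"dp":[0,0.001,0],"turn":[0,0,0]},{"dp":[0,0.002,0],"turn":[0,0,0]},{"dp":[0,0.002,0],"turn":[0,0,0]},{"dp":[0,0.002,0],"turn":[0,0,0]},{"dp":[0,0.002,0],"turn":[0,0,0]}]' 0 >/dev/null
python3 -c "
from h import *
go()"
```

```text
t 7.5 at [38.5 27.5 60.4] q [-0.39  0.33  0.52  1.84 -0.1   1.17  2.05] F [-3.1  2.6 13.9]
[[ 0.986 -0.167  0.006]
 [-0.006  0.002  1.   ]
 [-0.167 -0.986  0.001]]
```

The force jumped from 3.8 to 13.9 N within 0.4 mm. The tip corner is at about 59 mm height, so the key is fully down. I'll retreat and move to the display side.

```bash

python3 -m pendant '[{"dp":[0,-0.03,0],"turn":[0,0,0]},{"dp":[0,-0.075,0],"turn":[0,0,0]},{"dp":[0,-0.11,-0.01],"turn":[0,0,0]},{"dp":[0,-0.115,-0.028],"turn":[0,0,-5]},{"dp":[0,-0.115,-0.028],"turn":[0,0,-9.5]}]' 0 >/dev/null
python3 -c "
from h import *
go((-.035,0,.17),(-.035,0,.12))"
```

```text
t 8.0 at [ 58.6  -4.  173.9] q [-0.37  0.15  0.55  1.78 -0.08  1.23  2.08] F [-1.8 -0.1 -0. ]
[[ 1.     0.005  0.008]
 [-0.008 -0.004  1.   ]
 [ 0.005 -1.    -0.004]]
(-0.035, 0, 0.17) dp [-0.0936  0.0035  0.0033]
(-0.035, 0, 0.12) dp [-0.0938  0.0535  0.0035]
```

```bash

python3 -m pendant '[{"dp":[-0.04,0,0.004],"turn":[0,0,0]},{"dp":[-0.08,0,0.004],"turn":[0,0,0]},{"dp":[-0.094,0,0.015],"turn":[0,0,0]},{"dp":[-0.094,0.045,0.004],"turn":[0,0,0]},{"dp":[-0.094,0.058,0.0035],"turn":[0,0,0]}]' 0 >/dev/null
python3 -m pendant '[{"dp":[0,0,0],"turn":[0,0,0]},{"dp":[0,0,0],"turn":[0,0,0]},{"dp":[0,0,0],"turn":[0,0,0]},{"dp":[0,0,0],"turn":[0,0,0]},{"dp":[0,0,0],"turn":[0,0,0]}]' 0 >/dev/null
python3 -c "
from h import *
T=[]
for th,r in [(1.25,48),(1.0,49),(.75,51),(.5,53),(.25,56),(.1,58),(0,59),(-.04,59)]:
    T.append((round((r*np.cos(th)-2.5*np.sin(th)-9.5)/1000,4),0,round((69+r*np.sin(th)+2.5*np.cos(th))/1000,4)))
go(*T)
snap('scene','sc5');d=load('pics/../sc5') if 0 else load('sc5')
cv2.imwrite('pics/m5.png',cv2.resize(d['image'][120:320,130:390],None,fx=2.5,fy=2.5)[:,:,::-1])"
```

```text
t 9.0 at [-36.1   3.3 115. ] q [-0.37  0.01  0.58  2.04 -0.    1.1   2.1 ] F [ 0.6 -0.   0. ]
[[ 1.    -0.001  0.006]
 [-0.006 -0.     1.   ]
 [-0.001 -1.    -0.   ]]
(np.float64(0.0033), 0, np.float64(0.1153)) dp [ 0.0394 -0.0004 -0.0031]
(np.float64(0.0149), 0, np.float64(0.1116)) dp [ 0.051   0.0033 -0.003 ]
(np.float64(0.0261), 0, np.float64(0.1056)) dp [ 0.0622  0.0093 -0.0029]
(np.float64(0.0358), 0, np.float64(0.0966)) dp [ 0.0719  0.0183 -0.0029]
(np.float64(0.0441), 0, np.float64(0.0853)) dp [ 0.0802  0.0296 -0.0028]
(np.float64(0.048), 0, np.float64(0.0773)) dp [ 0.0841  0.0376 -0.0028]
(np.float64(0.0495), 0, np.float64(0.0715)) dp [ 0.0856  0.0434 -0.0028]
(np.float64(0.0496), 0, np.float64(0.0691)) dp [ 0.0857  0.0458 -0.0028]
```

View pics/m5.png

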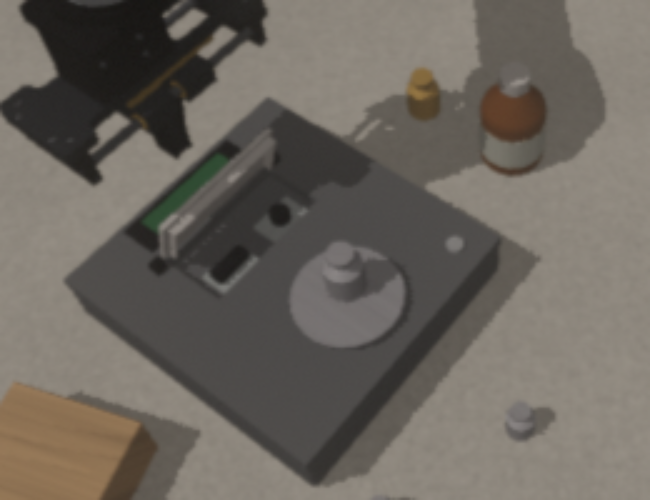

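The fingertips are behind the flap on the display side (crop (175,140)). Both keys are up and the weight is in place. Now I'll push it over along the arc.

```bash

python3 -m pendant '[{"dp":[0.03,0,-0.003],"turn":[0,0,0]},{"dp":[0.04,0,-0.003],"turn":[0,0,0]},{"dp":[0.051,0.003,-0.003],"turn":[0,0,0]},{"dp":[0.057,0.006,-0.003],"turn":[0,0,0]},{"dp":[0.062,0.009,-0.003],"turn":[0,0,0]}]' 0 >/dev/null
python3 -c "
from h import *
go((.0358,0,.0966),(.0441,0,.0853),(.048,0,.0773),(.0495,0,.0715),(.0496,0,.067))"
```

```text
t 9.55 at [2.440e+01 1.000e-01 1.043e+02] q [-0.37  0.15  0.57  1.93 -0.09  1.09  2.12] F [-1.7 -0.9  0.7]
[[ 1.    -0.004  0.006]
 [-0.006  0.001  1.   ]
 [-0.004 -1.     0.001]]
(0.0358, 0, 0.0966) dp [ 0.0114  0.0077 -0.0001]
(0.0441, 0, 0.0853) dp [ 0.0197  0.019  -0.    ]
(0.048, 0, 0.0773) dp [ 0.0237  0.027  -0.    ]
(0.0495, 0, 0.0715) dp [ 0.0252  0.0328 -0.    ]
(0.0496, 0, 0.067) dp [ 0.0253  0.0373 -0.    ]
```

```bash

python3 -m pendant '[{"dp":[0.011,0.008,0],"turn":[0,0,0]},{"dp":[0.019,0.018,0],"turn":[0,0,0]},{"dp":[0.024,0.027,0],"turn":[0,0,0]},{"dp":[0.025,0.033,0],"turn":[0,0,0]},{"dp":[0.025,0.036,0],"turn":[0,0,0]}]' 0 >/dev/null
python3 -c "
from h import *
go((.051,0,.0675),(.051,0,.066))"
```

```text
t 10.05 at [50.6 -0.1 68.8] q [-0.36  0.25  0.55  1.91 -0.15  1.03  2.14] F [-1.5 -0.1  5.1]
[[ 1.    -0.001  0.006]
 [-0.006 -0.     1.   ]
 [-0.001 -1.    -0.   ]]
(0.051, 0, 0.0675) dp [0.0004 0.0013 0.0001]
(0.051, 0, 0.066) dp [0.0004 0.0028 0.0001]
```

```bash

python3 -m pendant '[{"dp":[0,0.001,0],"turn":[0,0,0]},{"dp":[0,0.002,0],"turn":[0,0,0]},{"dp":[0,0.002,0],"turn":[0,0,0]},{"dp":[0,0.002,0],"turn":[0,0,0]},{"dp":[0,0.002,0],"turn":[0,0,0]}]' 0 >/dev/null
python3 -c "
from h import *
go()"
```

```text
t 10.55 at [50.7 -0.1 68.3] q [-0.36  0.25  0.55  1.91 -0.15  1.02  2.14] F [-2.1  0.7  7.2]
[[ 1.     0.     0.006]
 [-0.006  0.     1.   ]
 [ 0.    -1.     0.   ]]
```

```bash

python3 -m pendant '[{"dp":[0,0.001,0],"turn":[0,0,0]},{"dp":[0,0.002,0],"turn":[0,0,0]},{"dp":[0,0.002,0],"turn":[0,0,0]},{"dp":[0,0.002,0],"turn":[0,0,0]},{"dp":[0,0.002,0],"turn":[0,0,0]}]' 0 >/dev/null
python3 -c "
from h import *
go()"
```

```text
t 11.05 at [50.8 -0.2 67.7] q [-0.36  0.25  0.55  1.91 -0.16  1.02  2.15] F [-5.7  2.1 17. ]
[[ 1.     0.     0.006]
 [-0.006  0.001  1.   ]
 [ 0.    -1.     0.001]]
```

It is at the stop (17 N). I'll release, lift straight up, then look.

```bash

python3 -m pendant '[{"dp":[0,-0.01,0],"turn":[0,0,0]},{"dp":[0,-0.03,0],"turn":[0,0,0]},{"dp":[0,-0.07,0],"turn":[0,0,0]},{"dp":[0,-0.1,0],"turn":[0,0,0]},{"dp":[0,-0.1,0],"turn":[0,0,0]}]' 0 >/dev/null
python3 -m pendant '[{"dp":[0,0,0],"turn":[0,0,0]},{"dp":[0,0,0],"turn":[0,0,0]},{"dp":[0,0,0],"turn":[0,0,0]},{"dp":[0,0,0],"turn":[0,0,0]},{"dp":[0,0,0],"turn":[0,0,0]}]' 0 >/dev/null
python3 -m pendant '[{"dp":[0,0,0],"turn":[0,0,0]},{"dp":[0,0,0],"turn":[0,0,0]},{"dp":[0,0,0],"turn":[0,0,0]},{"dp":[0,0,0],"turn":[0,0,0]},{"dp":[0,0,0],"turn":[0,0,0]}]' 0 >/dev/null
python3 -c "
from h import *
go()
d=snap('wrist','w6');e=snap('scene','sc6')
print('flap pts',[px(d,*proj(d,W(P,b))).round(4)[2] for b in [(-.03,.045,.0715),(-.03,-.045,.0715),(-.06,0,.0715)]])
a=load('sc0');df=np.abs(a['image'].astype(int)-e['image']).sum(2)
for n,(u,v) in dict(brass=(299,158),bottle=(335,170),case=(150,305),weight=(266,232)).items(): print(n,px(a,u,v).round(3),px(e,u,v).round(3))
im=np.vstack([d['image'],cv2.resize(e['image'][120:320,130:390],(260,200))[:, :].repeat(1,0) if 0 else cv2.resize(e['image'][140:265,110:510],(640,200))])
cv2.imwrite('pics/m6.png',im[:,:,::-1])"
```

```text
t 12.55 at [ 5.040e+01 -1.000e-01  1.652e+02] q [-0.39  0.14  0.57  1.81 -0.08  1.21  2.09] F [ 0.7 -0.3  0.2]
[[ 1.    -0.002  0.006]
 [-0.006  0.     1.   ]
 [-0.002 -1.     0.   ]]
flap pts [np.float64(0.0718), np.float64(0.0717), np.float64(0.0715)]
brass [0.461 0.108 0.031] [0.46  0.108 0.031]
bottle [0.565 0.134 0.071] [0.566 0.134 0.071]
case [ 0.609 -0.314  0.049] [ 0.61  -0.314  0.051]
weight [ 0.629 -0.075  0.1  ] [ 0.629 -0.076  0.1  ]
```

View pics/m6.png

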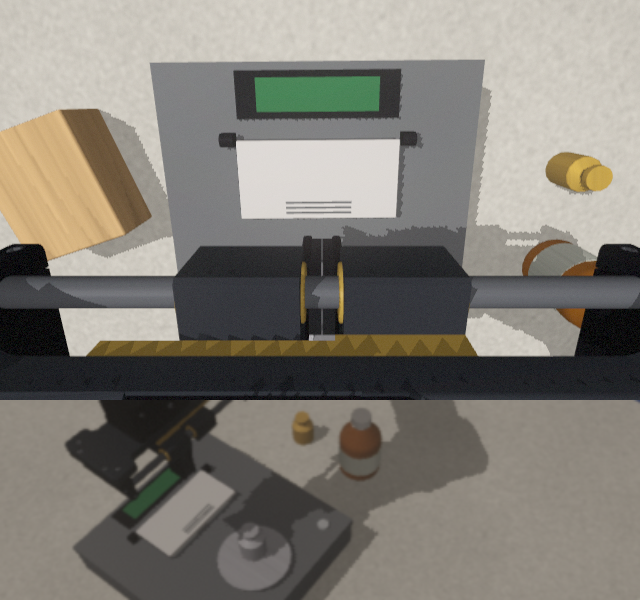

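The flap is flat and closed at corners (237,141)-(400,217), with its surface at 71.5-71.8 mm. Nothing else has moved and the arm is clear, so I'm handing in.

```bash
python3 -c "
from rig import arm
print(arm.close_job())"
```

```text
the job is handed in; nothing more can be done
None
```

I ran the calibration sequence and handed the job in after about 12.6 s of robot time; the interface reports no verdict.

- **Opening the flap:** I pressed the free edge to its stop at about 15 N. The pictures then showed it standing open.
- **Round key:** I pressed it down to a hard stop at about 14 N. The fingertip edge was then at about 59 mm, the expected fully-down height. The bar-shaped key was not touched.
- **Closing the flap:** I pushed it over from the display side and pressed it to the stop at about 17 N, then let go.

**Last checks:**
- About 1.5 s after release, the flap's face measured 71.5–71.8 mm above the bench, against 71.5 mm when latched.
- The steel weight, brass weight, bottle and case were within about 2 mm of their starting readings.
- The tool was clear at 165 mm height, with force readings only at noise level.
- The keys could not be seen again under the shut flap. Both looked up in the last picture before closing.

No check failed or disagreed. Three early moves were refused for a missing field and resent, with no effect on the scene.

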